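# Lay the spray can down and flip the shoe-care box shut

## Robot

A 6-joint arm with a two-finger parallel gripper is mounted at the origin on the work surface. World frame = base frame: x ahead of the robot, y to its left, z up, the work surface at z = 0. Lengths are in m, angles in rad, forces in N, time in s.
With the tool pointing down it reaches from about 0.35 to 0.775 m from the base axis. Payload 5.5 kg.
Tool frame: the origin (TCP) lies at the centre of the arm's flange, where the gripper is bolted on; the fingertips stand 173 mm ahead of it and the grasp point (between the pads) lies 155 mm ahead of it; z points along the fingers, y is the line along which they close (so a half turn about z gives the same grasp; the last joint's range is limited). The gripper opens to 85 mm and grips with 20 to 120 N. Pads are 22 mm wide; open, the fingers measure 114 mm over their backs; the gripper's body (76 mm by 85 mm) begins 54 mm behind the grasp point. The pads swing forward as they close: fully open they stand 13 mm farther back than shut.
Start: joints at [-1.315, 0.313, 0.046, 1.304, 0, 1.431], TCP at [0.222, -0.531, 0.405] pointing down, gripper open.
Joint ranges: [-2.76, 2.76], [-0.86, 1.69], [-1.03, 1.26], [-2.2, 2.34], [-1.47, 1.5], [-3.14, 3.14]. Speed limits (rad/s): [2.57, 2.57, 3.14, 3.14, 3.14, 3.14].

## Interface

Orientations are given as a unit quaternion [w, x, y, z].
In Python, from bench import robot, cams, sign_off gives the robot as it stands.
- The arm moves only by the shell command python3 -m inch 'ROWS' [FORCE]. ROWS is JSON, a list of rows, each a list of 7 numbers: the shift along the world's x, y, z in mm, then the turn, a rotation vector about the world's x, y, z in degrees, then the finger opening in mm, from 0 to 85.4. A call has 1 to 12 rows; each row is the pose to reach, as a shift and turn from the pose commanded when the call began; what a row does not reach only later rows make up. A row lasts 1/8 s, in which the tool goes at most 62.5 mm and 10.7 degrees, less where a joint would pass 70% of its speed; a pose out of reach is approached as far as the arm can. A call with a gripper value outside its range is refused whole. The fingers move at their own pace and stop on an object; FORCE is the grip in N (left out, the last holds). Time passes only in rows, so rows that repeat a pose let the fingers close. It gives the time, the measured TCP pose, the force, the opening and the grip force at its end, in the units of the state.
- robot.state(): the state, without advancing time (a new reading comes with each control period).
- cams.capture(name): name is "scene" or "top" or "wrist"; returns (picture, depth): 420x560x3 uint8, red, green, blue; 420x560 float32, m along the optical axis (not along the pixel's ray), 0 where there is no reading.
- cams.get_calibration(name): a dict with "fov_y" (degrees; the focal length in pixels is half the picture's height over the tangent of half this angle, whatever the lens; pixels are square), "cx", "cy" (the principal point, pixels), "position" and "attitude" of the camera in the world. Camera axes: x right, y down, z forward; pixel columns grow to the right and rows downward; lengths in m; the calibration is good to about 2 mm. A picture is of the moment at which its call begins: read the wrist's pose just before it. get_calibration takes no time and is no camera call; for the wrist camera it gives the pose at the moment of the call.
- sign_off(): hands the job in; it is judged then, once.
Trained networks look in the newest picture that a camera, given by its name, has taken for a name from the list of things; names that differ only in an ending like _2 or _b are one class to them, and where a whole thing is asked for, a point or a joint stands for the part that bears it (a point fixed in the world has none). Each returns a list of dicts, best first, with "confidence" (0 to 1); they miss things now and then, are a little off and sometimes report something else, mostly with a low value. They report only what shows in the picture. A call takes as long as a camera call. They do not tell look-alikes from the thing itself.
- cams.search_frame(camera, target): "point" ([x, y, z] in m, in the coordinates of the camera as it stood for that picture, good to about 4 mm: the middle of the surface that is visible of it).
- cams.outline_of(camera, target): "region" (420x560 bool, what is visible of it).
The state is a dict: "clock": time; "qpos": joint angles; "qd": joint speeds; "joint_efforts": joint torques, N m; "tool_pos": TCP position; "tool_rot": TCP orientation; "wrist_force": force on the tool from outside, world axes, zero at the start; "moment": the same for the moment, N m; "gripper_width": finger opening in m; "grasp_force": force on a finger pad.
Only numpy, scipy, OpenCV 4.12 (cv2) and the standard library are available. Lean on these libraries where they do the work, as an engineer would, in place of code of your own. Each camera call takes 0.05 s, during which the arm holds its last target. There are 200 camera calls.

## Task

The white shoe-care box cannot be closed because the tall spray can stands upright in it. Without picking anything up, and while the lid is still up, push the can over with your fingertips so that it lies down inside the box; then push the raised lid over and press it down until it is fully shut, without slamming it. Leave the things around the box where they are.

Things in the scene. Friction and masses are not known exactly. Their poses are not given: they have to be found in the camera images.
- box: White plastic open-topped storage box, fixed to the shelf, 290 mm long (its x axis) by 210 mm wide (its y axis) by 95 mm high, walls and floor 4 mm thick. Origin at the centre of its underside, z up. Its lid is hinged along the top of its long +y side. Inside it, one at each end, stand a tall spray can and a flat tin; the can is at either end.
- lid (a joint): Hinge angle of the white lid in rad: 0 is fully shut on the rim, about 1.57 is upright, more (up to 2.1) leans back outward away from the box. A stiff friction hinge: the lid stays at any angle where it is left and must be pushed all the way, with about 2 to 3 N at its free edge.
- lid_hinge (a point): Middle of the lid's hinge line, which runs along the box's x axis: at 109 mm along the box's +y and 92 mm above the shelf.
- lid_edge (a point): Middle of the lid's free edge, on the lid's outer face (the face that is on top when the lid is shut). The lid is a flat panel 300 mm long, 4 mm thick, reaching 216 mm from the hinge line to this edge, with a 14 mm skirt on its inner side; its outer face lies 8 mm outside the plane through the hinge line.
- can_center (a point): Upright metal spray can, 150 mm tall, 48 mm diameter (the plastic cap, its upper 32 mm, is 43 mm in diameter), about 0.25 kg, loose, standing on the box floor so that about 59 mm of it shows above the rim. This point is on its axis half-way up; its z axis runs along the can towards the cap. It stands near one end of the box; towards the other end there is room along the box's length for it to lie beside the tin.
- tin_center (a point): Flat round polish tin, 70 mm diameter and 22 mm high, about 90 g, loose on the box floor near the end opposite the can and on the other long side. It may be touched by the can. This point is its centre.
- kettlebell: Yellow iron kettlebell standing on the shelf, 112 mm across, 170 mm high, 4 kg; origin under its centre. Leave it alone.
- dish: White ceramic dish, 130 mm diameter, 34 mm high; origin under its centre. Leave it alone.
- shoehorn: Chrome shoehorn lying flat, about 320 mm long (its x axis) and 45 mm wide, 10 mm high; origin near the middle of its underside. Leave it alone.
- stopwatch: Black plastic stopwatch lying face up, 64 mm diameter, 19 mm high; origin under its centre. Leave it alone.
- brush: Wooden shoe brush standing on its bristles, 160 mm long (its x axis), 52 mm wide, 42 mm high; origin under its centre. Leave it alone.
There are look-alikes about, which are no part of the job. What is shaped like the part that bears can_center but blue or pink is not meant. What is shaped like the part that bears tin_center but red is not meant.

How it is judged:
On the way:
1. the can lies down inside the box while the lid is still up (angle between can_center's own z axis and vertical between 1.3 and 1.85 rad and z of can_center in the frame of box below 0.06 m and value of joint lid above 1.2 rad), for 0.2 s.
At the end, for the whole second after the job is handed in: The lid is shut (hinge within 0.035 rad of fully closed, about 7 mm at the free edge), the can lies at rest inside the box (within about 15 degrees of level) and the tin is still in the box (value of joint lid below 0.035 rad and angle between can_center's own z axis and vertical between 1.3 and 1.85 rad and z of can_center in the frame of box below 0.06 m and x of can_center in the frame of box between -0.145 and 0.145 m and y of can_center in the frame of box between -0.105 and 0.105 m and z of tin_center in the frame of box below 0.08 m and x of tin_center in the frame of box between -0.145 and 0.145 m and y of tin_center in the frame of box between -0.105 and 0.105 m and linear speed of can below 0.03 m/s); the robot touches nothing.
It fails at once if the can is lifted (its centre more than 20 mm above its standing height) (height (world z) of can_center above 0.1 m).
It fails at once if the tin is lifted out (height (world z) of tin_center above 0.08 m).
It fails at once if the lid is slammed (faster than 3 rad/s in the last part of its swing) (value of joint lid below 0.35 rad and velocity of joint lid below -3 rad/s).
It fails at once if something standing beside the box is moved by more than 30 mm (distance of any of kettlebell, dish, shoehorn, stopwatch, brush from where it was at the start of the episode above 0.03 m).
It also fails if it takes over 54 s, if anything falls off the work surface, if the arm or the gripper's body presses on something with over 40 N, if the wrist force passes 120 N, or if a joint passes its speed limit or range.

## Working session

There is one attempt and no reset: what is moved stays moved. The work goes in short steps, Python scripts to look and compute and a shell command to move; the robot and the scene stay as the last step left them, time stands still between calls to the robot, and variables do not carry over. Pictures are saved under pics/ and viewed, at most 10 in all, crops included, and the job is handed in when it is done.

```bash
mkdir -p pics; cat > h.py <<'E'
import numpy as np,cv2
from scipy.spatial.transform import Rotation as R
from bench import robot,cams,sign_off
def cal(n):
    c=cams.get_calibration(n);f=210/np.tan(np.radians(c["fov_y"])/2)
    q=np.array(c["attitude"]).ravel()
    Rm=R.from_quat(q[[1,2,3,0]]).as_matrix() if q.size==4 else q.reshape(3,3)
    return f,c["cx"],c["cy"],np.array(c["position"]),Rm
def cloud(n,d):
    f,cx,cy,p,Rm=cal(n);v,u=np.mgrid[0:420,0:560]
    P=np.stack([(u-cx)/f*d,(v-cy)/f*d,d],-1)
    W=P@Rm.T+p;W[d<=0]=np.nan
    return W
def save(n,im): cv2.imwrite(f"pics/{n}.png",im[:,:,::-1])
E
python3 - <<'E'
from h import *
print(cams.get_calibration("top"))
for n in("scene","top"):
    im,d=cams.capture(n);save(n+"1",im);W=cloud(n,d);np.save(n+"W.npy",W)
    f,cx,cy,p,Rm=cal(n)
    for t in("box","lid","can_center","tin_center","kettlebell","dish","shoehorn","stopwatch","brush"):
        for r in cams.search_frame(n,t)[:3]:
            q=np.array(r["point"]);print(n,t,round(r["confidence"],2),np.round(Rm@q+p,3),np.round([f*q[0]/q[2]+cx,f*q[1]/q[2]+cy]))
E
```

```text
{'fov_y': 43.77136685039771, 'cx': 281.72930814502234, 'cy': 212.258426250724, 'position': array([ 0.49265779, -0.02396296,  1.26830174]), 'attitude': array([ 0.02114572, -0.70590216,  0.70767364, -0.02128407])}
scene box 0.65 [0.585 0.196 0.1  ] [323. 176.]
scene lid 0.76 [0.569 0.24  0.193] [327. 140.]
scene lid 0.39 [0.589 0.198 0.099] [325. 176.]
scene can_center 0.92 [0.525 0.095 0.092] [288. 190.]
scene can_center 0.92 [0.365 0.009 0.09 ] [224. 189.]
scene can_center 0.66 [0.357 0.109 0.084] [242. 173.]
scene tin_center 0.86 [0.828 0.064 0.024] [381. 251.]
scene tin_center 0.62 [0.667 0.082 0.029] [330. 225.]
scene kettlebell 0.9 [ 0.642 -0.397  0.091] [216. 327.]
scene shoehorn 0.94 [ 0.342 -0.204  0.004] [173. 252.]
scene brush 0.71 [ 0.473 -0.412  0.04 ] [153. 315.]
top box 0.63 [0.583 0.189 0.091] [187. 204.]
top lid 0.93 [0.564 0.25  0.205] [147. 209.]
top can_center 0.93 [0.349 0.124 0.151] [212. 312.]
top can_center 0.76 [0.514 0.103 0.151] [222. 234.]
top can_center 0.73 [0.356 0.031 0.152] [256. 308.]
top tin_center 0.73 [0.672 0.062 0.022] [246. 169.]
top tin_center 0.44 [0.578 0.189 0.094] [187. 206.]
top kettlebell 0.63 [ 0.615 -0.364  0.101] [433. 189.]
top kettlebell 0.3 [0.669 0.057 0.025] [248. 170.]
top dish 0.81 [0.477 0.42  0.015] [ 96. 251.]
top shoehorn 0.74 [ 0.345 -0.184  0.006] [349. 305.]
top stopwatch 0.57 [0.609 0.417 0.018] [ 98. 196.]
top brush 0.63 [ 0.459 -0.398  0.039] [441. 258.]
```

View pics/scene1.png

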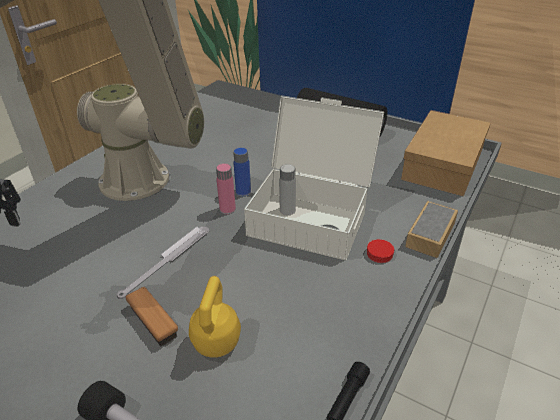

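View pics/top1.png

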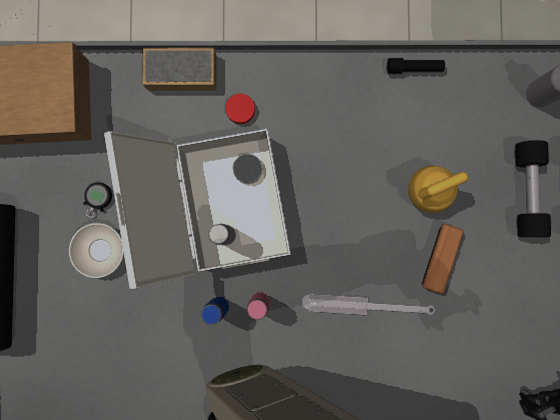

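The top view shows three can shapes: grey at (222,234) standing in the box, blue at (212,312) and pink at (256,308) outside it. The grey one is meant. There are two tins: dark at (248,170) inside the box and red at (240,108) outside, so the dark one is meant. The lid is at the left, around (147,209), leaning back.

```bash
python3 - <<'E'
from h import *
W=np.load("topW.npy");im=cv2.imread("pics/top1.png")
cv2.imwrite("pics/crop1.png",cv2.resize(im[90:330,90:310],None,fx=2.5,fy=2.5,interpolation=cv2.INTER_CUBIC))
f,cx,cy,p,Rm=cal("top")
def at(u,v,z):
    r=Rm@np.array([(u-cx)/f,(v-cy)/f,1]);return p+r*(z-p[2])/r[2]
C=np.array([at(*c,.095) for c in((178,145),(268,130),(289,255),(198,271))]);print(C.round(3))
# rim points by depth -> min-area rect
reg=np.zeros((420,560),bool);reg[115:285,165:300]=1
m=reg&(abs(W[...,2]-.093)<.008)
ws=W[m];print(len(ws));r=cv2.minAreaRect(ws[:,:2].astype(np.float32)*1000);print(r)
# can top, tin top
m=reg&(W[...,2]>.14)&(W[...,2]<.165);m[:, :200]=0
q=W[m];print("can",len(q),q.mean(0).round(3),q.min(0).round(3),q.max(0).round(3))
m=np.zeros_like(reg);m[152:187,230:266]=1;m&=(abs(W[...,2]-.026)<.008)&(im.max(2)<90)
q=W[m];print("tin",len(q),q.mean(0).round(3),q.min(0).round(3),q.max(0).round(3))
for v in(160,200,250):
    print([W[v,u].round(3).tolist() for u in(112,120,130,145,160,175)])
S=np.load("sceneW.npy")
print([S[v,u].round(3).tolist() for v,u in((100,290),(105,330),(112,375),(140,330),(165,330))])
E
```

```text
[[ 0.716  0.21   0.095]
 [ 0.75   0.006  0.095]
 [ 0.467 -0.04   0.095]
 [ 0.432  0.163  0.095]]
1606
((591.7088623046875, 94.69112396240234), (294.30377197265625, 225.7177734375), 10.243768692016602)
can 330 [0.514 0.111 0.153] [0.494 0.091 0.142] [0.535 0.133 0.16 ]
tin 632 [0.673 0.058 0.025] [0.638 0.025 0.018] [0.708 0.092 0.034]
[[0.651, 0.296, 0.289], [0.656, 0.29, 0.26], [0.66, 0.278, 0.234], [0.667, 0.26, 0.189], [0.675, 0.24, 0.141], [0.682, 0.216, 0.098]]
[[0.6, 0.389, -0.0], [0.575, 0.278, 0.295], [0.579, 0.272, 0.251], [0.582, 0.253, 0.21], [0.586, 0.233, 0.166], [0.59, 0.212, 0.113]]
[[0.479, 0.384, 0.009], [0.479, 0.359, 0.028], [0.481, 0.264, 0.273], [0.481, 0.246, 0.233], [0.48, 0.226, 0.19], [0.48, 0.204, 0.147]]
[[0.437, 0.255, 0.282], [0.555, 0.279, 0.285], [0.681, 0.304, 0.284], [0.577, 0.246, 0.194], [0.595, 0.217, 0.131]]
```

View pics/crop1.png

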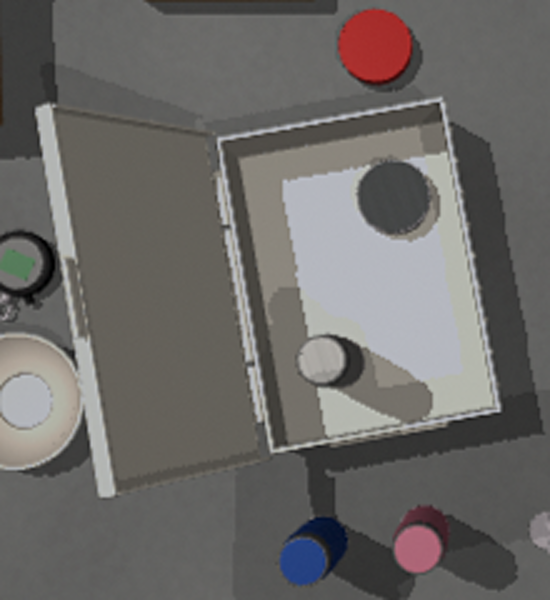

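The crop confirms it: the grey can is inside the box at crop (325,360), and the dark tin is at (395,198).

```bash
python3 - <<'E'
from h import *
s=robot.state();q=np.array(s["tool_rot"]);M=R.from_quat(q[[1,2,3,0]]).as_matrix()
y=M[:,1];print(M.round(3),"tool y yaw",np.degrees(np.arctan2(y[1],y[0])),s["clock"],s["qpos"])
E
```

```text
[[ 0.923  0.385  0.   ]
 [ 0.385 -0.923 -0.   ]
 [ 0.     0.    -1.   ]] tool y yaw -67.32549062334776 1.0 [-1.31463046e+00  3.13191647e-01  4.60811305e-02  1.30359005e+00
  1.69038009e-05  1.43121735e+00]
```

```bash
python3 -m inch '[[20,53,0,0,0,10,20],[40,106,0,0,0,20,20],[60,159,0,0,0,30,20],[80,212,0,0,0,40,20],[100,265,0,0,0,50,20],[120,318,0,0,0,60,20],[140,371,0,0,0,70,20],[160,424,0,0,0,80,20],[180,477,0,0,0,90,20],[200,530,0,0,0,100,20],[220,583,0,0,0,110,20],[239,633,0,0,0,120,20]]'; python3 -m inch '[[0,0,0,0,0,10,20],[0,0,0,0,0,20,20],[0,0,0,0,0,30,20],[0,0,0,0,0,40,20],[0,0,-30,0,0,47.3,20],[0,0,-60,0,0,47.3,20],[0,0,-60,0,0,47.3,20]]'
python3 - <<'E'
from h import *
s=robot.state();q=np.array(s["tool_rot"]);M=R.from_quat(q[[1,2,3,0]]).as_matrix();print(M.round(3),s["qpos"])
im,d=cams.capture("wrist");save("w1",im);W=cloud("wrist",d)
im,d=cams.capture("top");W2=cloud("top",d)
for n,w in(("wrist",W),("top",W2)):
    m=(w[...,2]>.147)&(w[...,2]<.162)&(np.hypot(w[...,0]-.514,w[...,1]-.108)<.04)
    if m.any():
        p=w[m];print(n,m.sum(),p.mean(0).round(3),p.min(0).round(3),p.max(0).round(3))
E
```

```text
clock: 2.5
tool_pos: [0.461, 0.1045, 0.405]
tool_rot: [0.001, 0.317, 0.948, 0.0]
wrist_force: [1.2, -1.5, -0.3]
gripper_width: 0.0202
grasp_force: 0.0
clock: 3.38
tool_pos: [0.4596, 0.1024, 0.343]
tool_rot: [-0.002, -0.087, 0.996, 0.0]
wrist_force: [1.0, -0.3, 1.2]
gripper_width: 0.0198
grasp_force: 0.0
[[-0.985 -0.173 -0.005]
 [-0.173  0.985 -0.   ]
 [ 0.004  0.001 -1.   ]] [ 4.84171612e-02  1.45145895e-01 -3.25102512e-01  1.10505648e+00
  9.66888031e-05 -1.25600902e-01]
wrist 2627 [0.514 0.112 0.157] [0.495 0.095 0.147] [0.538 0.132 0.159]
top 169 [0.522 0.108 0.153] [0.501 0.091 0.148] [0.535 0.131 0.159]
```

View pics/w1.png

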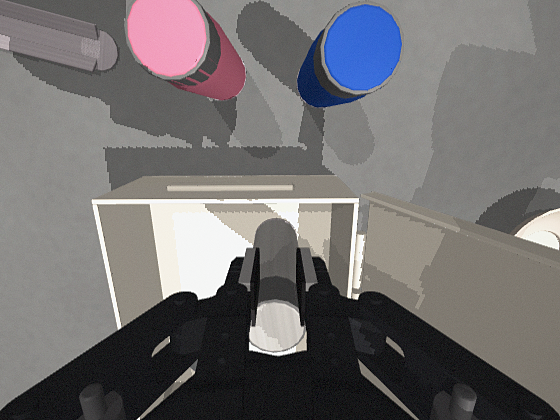

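The wrist view shows the grey can lined up between the two fingertips at (275,330). Next I lower the fingers behind it and push along the box's x axis.

```bash
python3 -m inch '[[0,0,-25,0,0,0,20],[0,0,-48,0,0,0,20],[12,2,-48,0,0,0,20],[20,3.5,-48,0,0,0,20],[28,5,-48,0,0,0,20],[36,6.3,-48,0,0,0,20],[44,7.7,-48,0,0,0,20],[52,9.1,-48,0,0,0,20],[60,10.5,-48,0,0,0,20],[68,12,-48,0,0,0,20],[76,13.3,-48,0,0,0,20],[84,14.7,-48,0,0,0,20]]'
cat > can.py <<'E'
from h import *
import sys
im,d=cams.capture("top");W=cloud("top",d);save(sys.argv[1],im)
b=np.array([.591,.085]);c,s_=np.cos(np.radians(10)),np.sin(np.radians(10))
X=(W[...,:2]-b)@np.array([[c,-s_],[s_,c]])
m=(abs(X[...,0])<.138)&(abs(X[...,1])<.098)&(W[...,2]>.034)
print(m.sum(),X[m].min(0).round(3),X[m].max(0).round(3),np.percentile(W[m][:,2],[5,50,95,100]).round(3))
f,cx,cy,p,Rm=cal("top")
for r in cams.search_frame("top","can_center"): 
    q=Rm@np.array(r["point"])+p;print(round(r["confidence"],2),q.round(3))
E
python3 can.py t2
```

```text
clock: 4.97
tool_pos: [0.545, 0.1172, 0.2963]
tool_rot: [-0.0, -0.087, 0.996, 0.0]
wrist_force: [0.6, 0.3, 0.5]
gripper_width: 0.0203
grasp_force: 0.0
9680 [-0.138 -0.023] [0.072 0.098] [0.258 0.616 0.644 0.653]
0.81 [0.357 0.031 0.146]
0.78 [0.594 0.111 0.084]
0.61 [0.351 0.11  0.091]
```

View pics/t2.png

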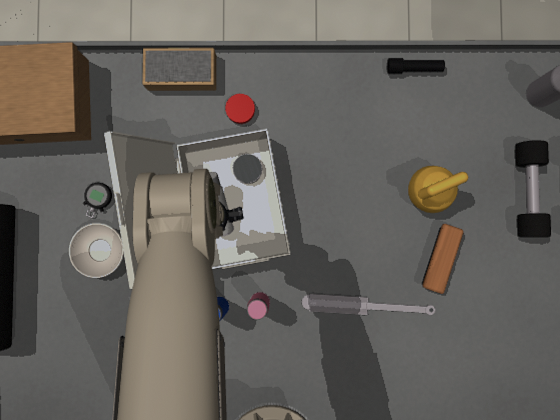

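The arm hides the can, so I raise it and look again.

```bash
python3 -m inch '[[0,0,50,0,0,0,20],[-30,-20,100,0,0,0,10],[-60,-60,150,0,0,0,0],[-60,-110,205,0,0,0,0],[-60,-160,205,0,0,0,0],[-60,-200,205,0,0,0,0]]'
python3 can.py t3;python3 - <<'E'
import cv2;im=cv2.imread("pics/t3.png");cv2.imwrite("pics/t3c.png",cv2.resize(im[90:330,90:310],None,fx=2.5,fy=2.5))
E
```

```text
clock: 5.82
tool_pos: [0.4843, -0.0848, 0.5034]
tool_rot: [0.001, -0.087, 0.996, -0.001]
wrist_force: [0.0, 0.2, 0.3]
gripper_width: 0.0002
grasp_force: 0.0
1387 [-0.138 -0.098] [0.103 0.07 ] [0.037 0.048 0.798 0.816]
0.66 [0.356 0.028 0.149]
0.66 [0.349 0.129 0.15 ]
0.58 [0.607 0.13  0.048]
```

View pics/t3c.png

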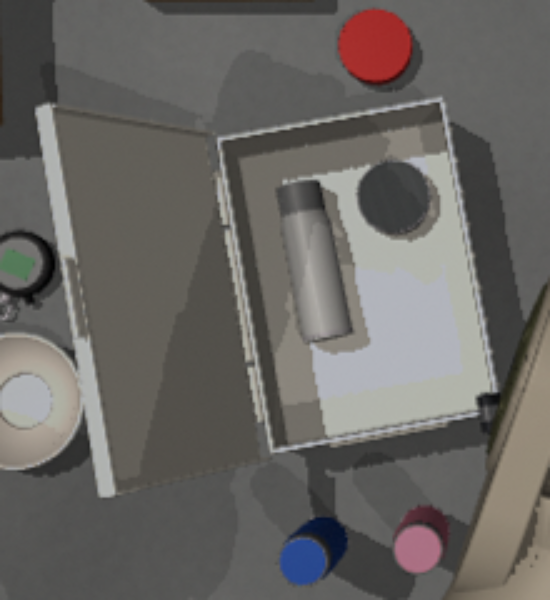

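The can at crop (315,260) lies flat, with its top at z≈0.05, and it is clear of the tin at (395,198). The lid is next: I go over its edge, come down behind it and follow its arc.

```bash
python3 - <<'E'
from h import *
def tcp(th,half=.0145,r=.185):
    z=.092+r*np.sin(th)+.008*np.cos(th)
    u=(.216*np.cos(th) if th>np.pi/2 else r*np.cos(th))-.008*np.sin(th)-half
    by=.109-u
    return np.array([.591-.174*by,.085+.985*by,z+.173])*1000
S=tcp(1.99)
for th in np.r_[1.99,np.arange(1.9,-.05,-.1)]: print(round(th,2),tcp(th).round(0),(tcp(th)-S).round(0))
print(robot.state()["tool_pos"])
E
python3 -m inch '[[6,40,20,0,0,0,0],[15,100,30,0,0,0,0],[24,160,30,0,0,0,0],[33,220,30,0,0,0,0],[42,280,30,0,0,0,0],[51,340,30,0,0,0,0],[57,380,30,0,0,0,0],[62,414,30,0,0,0,0],[62,420,0,0,0,0,0],[62,420,-30,0,0,0,0],[62,420,-30,0,0,0,0]]'
python3 - <<'E'
from h import *
im,d=cams.capture("scene");save("s3",im)
W=cloud("scene",d)
print([W[v,u].round(3).tolist() for v,u in((100,290),(105,330),(112,375),(140,330))])
E
```

```text
1.99 [553. 300. 431.] [0. 0. 0.]
1.9 [556. 283. 437.] [  3. -18.   7.]
1.8 [560. 263. 443.] [  7. -38.  13.]
1.7 [563. 242. 447.] [ 10. -59.  17.]
1.6 [567. 221. 450.] [ 14. -80.  19.]
1.5 [570. 202. 450.] [ 17. -99.  19.]
1.4 [574. 183. 449.] [  21. -117.   18.]
1.3 [577. 165. 445.] [  24. -135.   15.]
1.2 [580. 148. 440.] [  27. -152.   10.]
1.1 [583. 131. 434.] [  30. -169.    3.]
1.0 [586. 115. 425.] [  33. -186.   -6.]
0.9 [588. 100. 415.] [  35. -201.  -16.]
0.8 [591.  85. 403.] [  38. -215.  -27.]
0.7 [593.  72. 390.] [  40. -228.  -40.]
0.6 [595.  61. 376.] [  42. -240.  -55.]
0.5 [597.  51. 361.] [  44. -250.  -70.]
0.4 [599.  42. 344.] [  46. -259.  -86.]
0.3 [600.  35. 327.] [  47. -266. -103.]
0.2 [601.  30. 310.] [  48. -271. -121.]
0.1 [601.  26. 291.] [  48. -274. -139.]
-0.0 [602.  24. 273.] [  49. -276. -158.]
[ 0.48457198 -0.08618859  0.50160486]
clock: 7.3
tool_pos: [0.5455, 0.3377, 0.4685]
tool_rot: [-0.003, -0.088, 0.996, -0.001]
wrist_force: [0.6, -0.4, -0.1]
gripper_width: 0.0
grasp_force: 0.0
[[nan, nan, nan], [0.553, 0.284, 0.282], [0.681, 0.304, 0.284], [0.579, 0.241, 0.197]]
```

View pics/s3.png

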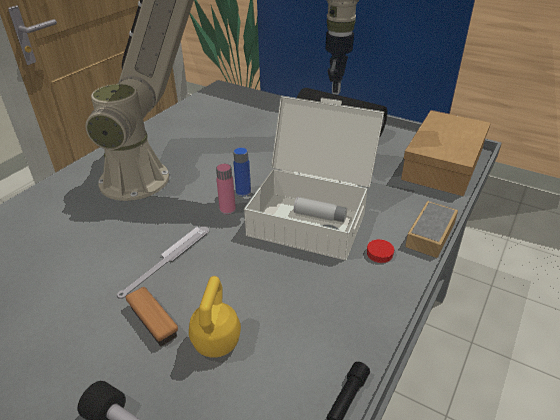

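The scene view shows the can lying in the box at (320,209), the lid still up and the gripper behind it at (336,75). Now I push along the arc.

```bash
python3 -m inch '[[0,-4,-39,0,0,0,0],[6,-37,-39,0,0,0,0],[9,-55,-32,0,0,0,0],[13,-75,-26,0,0,0,0],[16,-96,-22,0,0,0,0],[20,-117,-20,0,0,0,0],[23,-136,-20,0,0,0,0],[27,-154,-21,0,0,0,0],[30,-172,-24,0,0,0,0],[33,-189,-29,0,0,0,0],[36,-206,-36,0,0,0,0],[36,-206,-36,0,0,0,0]]'
python3 - <<'E'
from h import *
im,d=cams.capture("scene");save("s4",im)
E
```

```text
clock: 8.85
tool_pos: [0.5828, 0.1296, 0.4344]
tool_rot: [-0.001, -0.086, 0.996, -0.0]
wrist_force: [0.0, 1.3, -0.0]
gripper_width: 0.0
grasp_force: 0.0
```

View pics/s4.png

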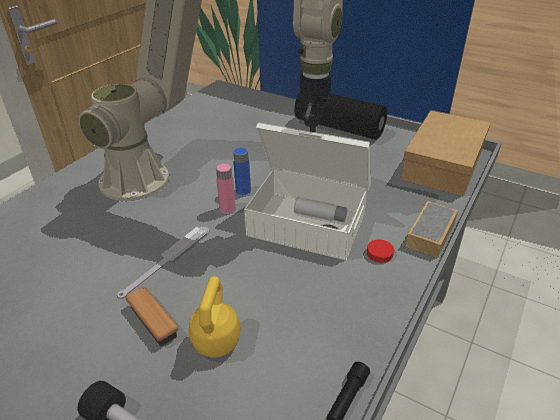

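The lid is following, with its edge now at about (315,137), and the finger stays behind it. I continue along the arc.

```bash
python3 -m inch '[[3,-17,-9,0,0,0,0],[5,-32,-19,0,0,0,0],[8,-46,-30,0,0,0,0],[10,-59,-43,0,0,0,0],[12,-71,-58,0,0,0,0],[14,-81,-73,0,0,0,0],[16,-90,-89,0,0,0,0],[17,-97,-106,0,0,0,0],[18,-102,-124,0,0,0,0],[18,-102,-124,0,0,0,0]]'
python3 -m inch '[[0,-3,-9,0,0,0,0],[0,-4,-18,0,0,0,0],[0,-5,-28,0,0,0,0],[0,-6,-37,0,0,0,0],[0,-6,-37,0,0,0,0]]'
```

```text
clock: 10.15
tool_pos: [0.5999, 0.0288, 0.3093]
tool_rot: [-0.002, -0.087, 0.996, 0.0]
wrist_force: [0.7, 0.5, -0.8]
gripper_width: -0.0
grasp_force: 0.0
clock: 10.78
tool_pos: [0.6005, 0.0231, 0.274]
tool_rot: [-0.0, -0.087, 0.996, 0.0]
wrist_force: [-0.0, -1.0, -0.2]
gripper_width: -0.0001
grasp_force: 0.0
```

```bash
python3 -m inch '[[0,0,-2,0,0,0,0],[0,0,-4,0,0,0,0],[0,0,-4,0,0,0,0]]'; python3 -m inch '[[0,0,-2,0,0,0,0],[0,0,-3,0,0,0,0],[0,0,-3,0,0,0,0]]'
```

```text
clock: 11.15
tool_pos: [0.6003, 0.0233, 0.2734]
tool_rot: [0.001, -0.087, 0.996, -0.0]
wrist_force: [-6.9, 0.2, 16.5]
gripper_width: -0.0001
grasp_force: 8.0
clock: 11.52
tool_pos: [0.6, 0.0233, 0.2731]
tool_rot: [0.002, -0.087, 0.996, -0.0]
wrist_force: [-11.8, 0.7, 32.1]
gripper_width: -0.0003
grasp_force: 16.0
```

The lid has reached a hard stop at the height expected when shut: the tip is at z 0.100 and the force rises steeply. I retreat and check.

```bash
python3 -m inch '[[0,0,8,0,0,0,0],[0,0,60,0,0,0,0],[-30,-50,110,0,0,0,0],[-60,-110,150,0,0,0,0],[-100,-170,180,0,0,0,0],[-130,-230,200,0,0,0,0],[-160,-290,200,0,0,0,0],[-160,-290,200,0,0,0,0]]'
python3 - <<'E'
from h import *
im,d=cams.capture("scene");save("s5",im)
im,d=cams.capture("top");W=cloud("top",d)
for by in(-.09,-.05,0,.05,.09):
    m=(abs((W[...,0]-.591)*.985+(W[...,1]-.085)*.174)<.1)&(abs(-(W[...,0]-.591)*.174+(W[...,1]-.085)*.985-by)<.008)&(W[...,2]<.3)
    print(by,np.median(W[m][:,2]).round(4))
E
```

```text
clock: 12.52
tool_pos: [0.4395, -0.2685, 0.4682]
tool_rot: [0.0, -0.087, 0.996, -0.0]
wrist_force: [-0.2, -0.0, -1.1]
gripper_width: 0.0001
grasp_force: 0.0
-0.09 0.0998
-0.05 0.1011
0 0.1012
0.05 0.1012
0.09 0.1001
```

View pics/s5.png

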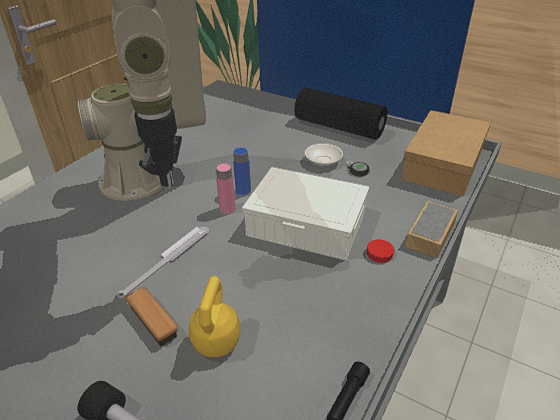

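The lid is shut and level, at z≈0.100 across its width (box at (305,205)). The surrounding things look undisturbed.

```bash
python3 -c "
from bench import sign_off;print(sign_off())"
```

```text
the job is handed in; nothing more can be done
None
```

The job is handed in: the spray can was pushed over and lay flat in the box before I closed the lid, the lid is fully shut and level after a slow close, and the things around the box look undisturbed; sign-off returned no verdict.

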